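# Press the antenna tilt mount to its mark, release, log the reading

## Task

Take a tilt reading of the small panel antenna: with a fingertip, press down the orange corner pad of the spring-backed blue tilt plate until its black pointer stands at the red mark on the scale, without running past the mark, and keep it there for about a second. Then let the plate spring back up, and press the green button on the beige gateway right down and let go to log the reading. Do not touch the antenna itself, pick nothing up, and leave the mount and the loose things on the desk where they are.

Things in the scene. Friction and masses are not known exactly. Their poses are not given: they have to be found in the camera images.
- mount: tilt mount standing loose on the desk (2.2 kg): aluminium base 170 x 200 x 12 mm (x, y, z), origin at the centre of its underside. A blue plate (108 x 150 x 6 mm) is hinged 80 mm above the desk on a level axis along the mount's own x at y = -60 mm; its free edge is towards the mount's +y. At x = +68 mm stands a white upright scale panel 100 mm wide, from 185 to 235 mm above the desk, with black ticks; pointer and mark are there.
- plate (a joint): tilt of the blue plate, rad: 0 level (sprung up against its stop), growing as the pad is pressed down, stop at 0.36. The spring needs about 2 N at the pad to start and about 5 N more at 0.3 rad. The black pointer is fixed to the plate and swings with it towards the mount's +y.
- mark (a joint): angle of the red mark (a 10 mm wide, 20 mm tall red block on the upper edge of the scale panel) about the same hinge axis, rad, same sense as plate: the pointer is at the middle of the mark when both values are equal. Lies between 0.12 and 0.26; stiff, stays where it is.
- pointer_tip (a point): upper end of the black pointer (a bar 4 mm wide, 142 mm long from the hinge axis)
- mark_point (a point): middle of the lower end of the red mark, 146 mm from the hinge axis and 13 mm behind the pointer (along the mount's x). The frame has x along the hinge axis, z away from it, and y along the pointer's swing, growing as the pad is pressed.
- pad: round orange pad, 32 mm across and 6 mm high, fixed on the plate's free corner at the robot's side, 122 mm from the hinge axis; origin at the centre of its underside. Nearest edge of the antenna 31 mm from its centre.
- pad_top (a point): centre of the pad's upper face; 89 mm above the desk with the plate level; it goes down about 1.2 mm per 0.01 rad
- antenna: white panel antenna 56 x 92 x 18 mm fixed on the blue plate, origin at the centre of its underside; not to be touched
- gateway: beige gateway box 130 x 210 x 44 mm (x, y, z), fixed, origin at the centre of its underside; seven black stub aerials rise to 100 mm above the desk in a row at its x = +48 mm; the green button is on its top at x = -32 mm, y = +60 mm
- btn (a joint): travel of the green button, m: 0 up, 0.006 fully down, which takes 5 N; it springs back
- btn_top (a point): centre of the top of the green button (26 mm across), which is pressed straight down
- stub_mid (a point): loose black stub antenna standing on its 32 mm foot, 90 mm tall; point at mid height on its axis; leave alone
- driver_grip (a point): screwdriver lying on the desk, middle of its handle; leave alone
- mug_mid (a point): white mug, 76 mm across, 90 mm tall, standing; point at mid height on its axis; leave alone
Not all that is in view belongs to the job. Leave any turquoise or yellow look-alike of the gateway alone.

How it is judged:
By the outcome, as a careful person would: the job done as asked, in the order asked, and still so for the second after the job is handed in, with the robot touching nothing.
It also fails if it takes over 43 s, if anything falls off the work surface, if the arm or the gripper's body presses on something with over 40 N, if the wrist force passes 120 N, or if a joint passes its speed limit or range.

## Robot

A 6-joint arm with a two-finger parallel gripper is mounted at the origin on the work surface. World frame = base frame: x ahead of the robot, y to its left, z up, the work surface at z = 0. Lengths are in mm, angles in degrees, forces in N, time in s.
With the tool pointing down it reaches from about 200 to 875 mm from the base axis. Payload 3.4 kg.
Tool frame: the origin (TCP) lies between the finger pads; the fingertips stand arm.finger_overhang ahead of it and the grasp point (between the pads) lies 5 mm behind it (arm.finger_overhang is the distance from the TCP to the fingertips, in mm); z points along the fingers, y is the direction in which the jaws open and shut (so a half turn about z gives the same grasp; the last joint's range is limited). The gripper opens to 94 mm and grips with 3 to 60 N. Pads are 16 mm wide; open, the fingers measure 119 mm over their backs; the gripper's body (75 mm by 177 mm) begins 78 mm behind the grasp point.
Start: joints at [-81.761, 15.808, 86.224, -0, 77.962, -6.933], TCP at [150.484, -554.994, 219.493] pointing down, gripper open.
Joint ranges: [-165.64, 165.64], [-43.16, 119.46], [12.63, 154.43], [-67.54, 247.53], [6.08, 155.33], [-154.97, 154.97]. Speed limits (degrees/s): [147.25, 147.25, 180, 180, 180, 180].

## Interface

Orientations are given as [roll, pitch, yaw] about the fixed x, y, z axes, in that order (R = Rz(yaw) Ry(pitch) Rx(roll)).
In Python, from cell import arm, get_image, camera_model gives the robot as it stands.
- The arm moves only by the tool play_rows, never from a script. Its argument "motion" is a list of rows, each a list of 2 entries, a list of its own where there are three numbers: the shift along the tool's x, y, z in m, then the turn, a rotation vector about the tool's x, y, z in degrees. In form: [[[dx, dy, dz], [wx, wy, wz]], ...]. A call has 1 to 5 rows; each row is the pose to reach, as a shift and turn from the pose commanded when the call began, along the tool's axes at that moment; what a row does not reach only later rows make up. A row lasts 1/12 s, in which the tool goes at most 41.7 mm and 7.16 degrees, less where a joint would pass 70% of its speed; a pose out of reach is approached as far as the arm can. A call with a gripper value outside its range is refused whole. "jaw" is the finger opening in m, from 0 to 0.094, set as the call begins (left out, the last holds). The fingers move at their own pace and stop on an object; "squeeze" is the grip in N (left out, the last holds). Time passes only in rows, so rows that repeat a pose let the fingers close. It gives the time, the measured TCP pose, the force and the opening at its end, in the units of the state.
- arm.read_state(): the state, without advancing time (a new reading comes with each control period).
- get_image(name): name is "side" or "top"; returns (picture, depth): 420x560x3 uint8, blue, green, red; 420x560 float32, mm along the optical axis (not along the pixel's ray), 0 where there is no reading.
- camera_model(name): a dict with "vfov" (degrees; the focal length in pixels is half the picture's height over the tangent of half this angle, whatever the lens; pixels are square), "cx", "cy" (the principal point, pixels), "T" (4x4, takes a point from camera to world coordinates). Camera axes: x right, y down, z forward; pixel columns grow to the right and rows downward; lengths in mm; the calibration is good to about 2 mm. A picture is of the moment at which its call begins. camera_model takes no time and is no camera call.
- arm.sign_off(): hands the job in, once; it reports no verdict.
The state is a dict: "time_s": time; "joints": joint angles; "joint_vel": joint speeds; "effort": joint torques, N m; "tcp_pos": TCP position; "tool_rot": TCP orientation; "ft_force": force on the tool from outside, world axes, zero at the start; "torque": the same for the moment, N m; "gripper_width": finger opening in mm.
Only numpy, scipy, OpenCV 4.12 (cv2) and the standard library are available. Lean on these libraries where they do the work, as an engineer would, in place of code of your own. Each camera call takes 0.05 s, during which the arm holds its last target. There are 200 camera calls.

## Working session

There is one attempt and no reset: what is moved stays moved. The work goes in short steps, Python scripts to look and compute and a tool call to move; the robot and the scene stay as the last step left them, time stands still between calls to the robot, and variables do not carry over. Pictures are saved under pics/ and viewed, about 8 in all and at most 12, crops included, and the job is handed in when it is done.

Besides the shell and the picture viewer there is one more tool, called after "Request:" in YAML: its name, and indented under it one key for each argument. play_rows: Moves the arm, as the interface text tells. Its arguments: {"type":"object","properties":{"motion":{"type":"array"},"jaw":{"type":"number"},"squeeze":{"type":"number"}},"required":["motion"]}

```bash
mkdir -p pics; ls
python3 - <<'E'
from cell import arm,get_image,camera_model
import cv2,numpy as np
for n in("side","top"):
    p,d=get_image(n);cv2.imwrite(f"pics/{n}0.png",p);np.save(f"{n}0.npy",d)
    print(n,camera_model(n))
print(arm.read_state(),arm.finger_overhang)
E
```

```text
pics
side {'vfov': 43.569249339714474, 'cx': 276.1973596850266, 'cy': 207.3346176292688, 'T': array([[ 9.86390812e-01, -1.19126189e-01,  1.13323062e-01,
         3.56863426e+02],
       [-1.63746971e-01, -6.49567668e-01,  7.42461294e-01,
        -8.35245632e+02],
       [-1.48355876e-02, -7.50913308e-01, -6.60234133e-01,
         9.02571413e+02],
       [ 0.00000000e+00,  0.00000000e+00,  0.00000000e+00,
         1.00000000e+00]])}
top {'vfov': 47.919422212433616, 'cx': 283.065963628452, 'cy': 212.63694343408716, 'T': array([[ 6.28403612e-03, -9.95816075e-01,  9.11638975e-02,
         4.02912875e+02],
       [-9.99885851e-01, -7.50994278e-03, -1.31104852e-02,
         4.07061324e+00],
       [ 1.37402676e-02, -9.10711045e-02, -9.95749597e-01,
         1.38133878e+03],
       [ 0.00000000e+00,  0.00000000e+00,  0.00000000e+00,
         1.00000000e+00]])}
{'time_s': 0.1, 'joints': array([-8.17619289e+01,  1.58427755e+01,  8.62858744e+01, -5.78131213e-04,
        7.79615648e+01, -6.93119768e+00]), 'joint_vel': array([ 0.05818298, -0.03599228, -0.09510359,  0.00943595, -0.05224203,
       -0.01878738]), 'effort': array([ 1.20618075e-03, -4.05456054e+01, -2.37779886e+01,  7.04953261e-02,
        2.98880890e-02, -4.39561757e-05]), 'tcp_pos': array([ 150.40004138, -554.49586636,  218.71794288]), 'tool_rot': array([-1.79910376e+02, -1.03257789e-02,  1.51693817e+01]), 'ft_force': array([ 1.04334172, -0.43072561, -0.00155401]), 'torque': array([-0.03103152,  0.00659289, -0.05228674]), 'gripper_width': 93.84121067068918} 14.0
```

View pics/side0.png

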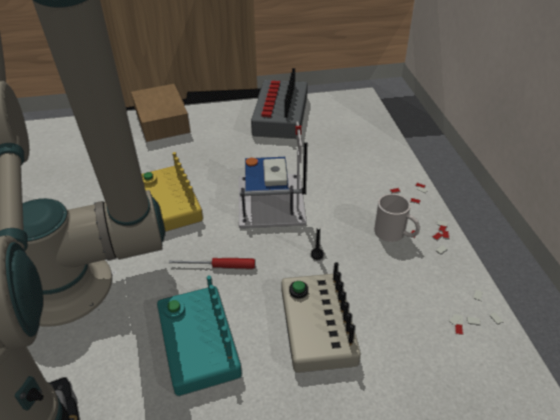

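View pics/top0.png

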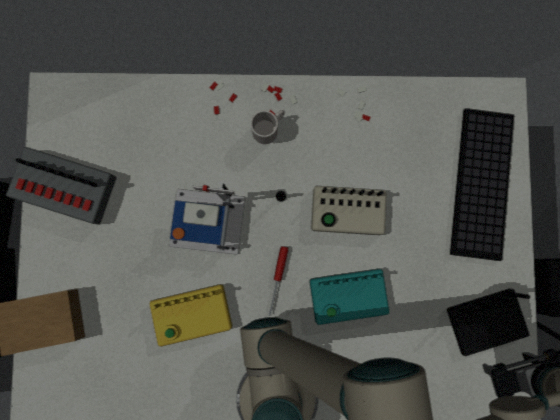

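Side view: the mount's orange pad is at (252,161), beige gateway's button at (298,288), turquoise button (174,306), yellow button (148,177). Top view: pad (178,234), beige button (329,219), turquoise (333,310), yellow (172,333), red mark about (206,188). I choose the beige button and the pad on the blue plate, and check both in a close crop.

```bash
cat > h.py <<'E'
import numpy as np,cv2
from cell import arm,get_image,camera_model
def ray(n,u,v):
    m=camera_model(n);f=210/np.tan(np.radians(m['vfov']/2));T=m['T']
    return T[:3,3],T[:3,:3]@np.array([(u-m['cx'])/f,(v-m['cy'])/f,1])
def atz(n,u,v,z):
    o,d=ray(n,u,v);return o+d*(z-o[2])/d[2]
def atd(n,u,v,D):
    o,d=ray(n,u,v);return o+d*D
def proj(n,P):
    m=camera_model(n);f=210/np.tan(np.radians(m['vfov']/2))
    c=np.linalg.inv(m['T'])@np.append(P,1);return c[:2]/c[2]*f+[m['cx'],m['cy']]
def tri(a,b):
    (o,d),(p,e)=ray(*a),ray(*b);s=np.linalg.lstsq(np.c_[d,-e],p-o,rcond=None)[0]
    A=o+s[0]*d;B=p+s[1]*e;return (A+B)/2,np.linalg.norm(A-B)
def crop(p,x,y,w,h,s): return cv2.resize(p[y:y+h,x:x+w],None,fx=s,fy=s,interpolation=cv2.INTER_CUBIC)
E
python3 - <<'E'
from h import *
s=cv2.imread('pics/side0.png');t=cv2.imread('pics/top0.png')
a=crop(s,225,110,100,130,4);b=crop(t,160,175,100,90,4);c=crop(t,305,175,90,65,4)
im=np.zeros((600,800,3),np.uint8);im[:520,:400]=a;im[:360,400:]=b;im[360:600,400:760]=c[:240]
cv2.imwrite('pics/c1.png',im)
for n,i in(('side',s),('top',t)):
    hsv=cv2.cvtColor(i,cv2.COLOR_BGR2HSV);D=np.load(n+'0.npy')
    for nm,lo,hi in(('org',(5,140,90),(18,255,255)),('grn',(50,100,30),(75,255,255)),('red',(0,150,70),(4,255,255))):
        k,l,st,ce=cv2.connectedComponentsWithStats(cv2.inRange(hsv,lo,hi))
        for j in range(1,k):
            if st[j,4]>8: 
                u,v=ce[j];print(n,nm,st[j,4],ce[j].round(1),atd(n,u,v,D[int(round(v)),int(round(u))]).round(0))
E
```

```text
side org 58 [251.2 161.2] [462. 267.  92.]
side grn 42 [147.6 175.5] [192. 286.  69.]
side grn 114 [298.5 286.7] [ 505. -146.   65.]
side grn 109 [173.3 305.8] [ 250. -151.   66.]
side red 297 [270.5  98.1] [567. 617.  70.]
side red 12 [297.9 127.3] [565. 171. 244.]
side red 11 [419.6 184.9] [909. 198.   2.]
side red 15 [394.7 190. ] [837. 191.   0.]
side red 15 [414.9 200.1] [875. 142.  -0.]
side red 73 [441.4 232.9] [894.  13.   0.]
side red 327 [233.6 262.5] [382. -17.  25.]
side red 42 [458.4 328.9] [ 815. -261.    3.]
top org 88 [177.8 233. ] [463. 275.  86.]
top grn 74 [328.5 218.9] [ 507. -141.   64.]
top grn 64 [331.  311.9] [ 251. -147.   67.]
top grn 56 [169.3 332.7] [193. 294.  67.]
top red 22 [213.1  85.7] [911. 198.  -1.]
top red 68 [275.4  91.3] [896.  11.  -2.]
top red 23 [232.7  97.1] [876. 139.   1.]
top red 23 [216.3 109.8] [834. 186.   7.]
top red 21 [365.9 117.3] [ 818. -260.    2.]
top red 52 [ 19.6 183.8] [598. 720.  70.]
top red 57 [ 29.  186.4] [591. 696.  66.]
top red 58 [ 38.5 189.5] [583. 668.  68.]
top red 13 [204.4 187.5] [567. 181. 240.]
top red 56 [ 48.1 192.4] [574. 639.  72.]
top red 52 [ 57.4 195.6] [566. 616.  66.]
top red 57 [ 67.2 198.6] [558. 588.  68.]
top red 57 [ 76.6 201.9] [549. 560.  69.]
top red 59 [ 86.3 204.8] [541. 534.  67.]
top red 195 [280. 263.] [383.  -6.  27.]
```

View pics/c1.png

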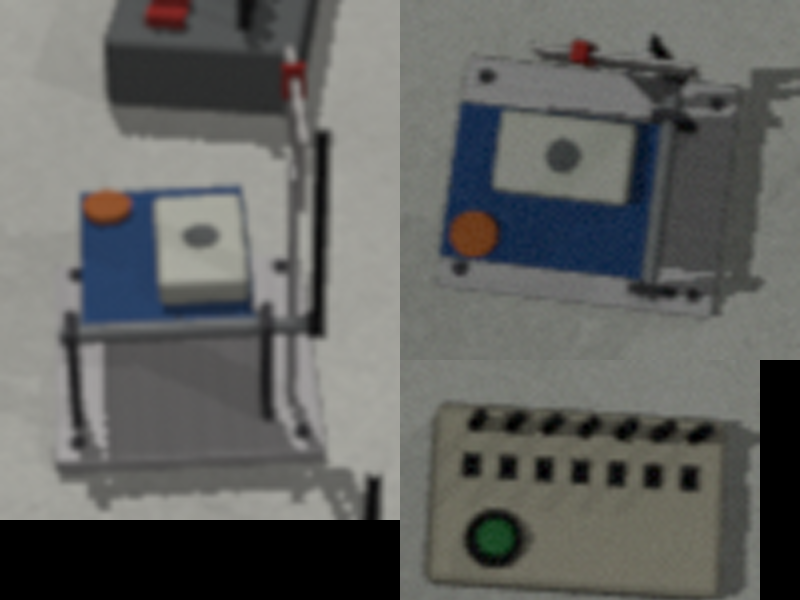

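The close crop shows the orange disc on the blue plate's near free corner. It also shows the red mark on the scale panel at side (298,128) / top (204,188), and a round green button on the beige box at top (328,219). I'll triangulate these and then set out.

Run:
```python
from h import *
for nm,a,b in(('pad',(251.2,161.2),(177.8,233)),('mark',(297.9,127.3),(204.4,187.5)),('btn',(298.5,286.7),(328.5,218.9))):
    P,e=tri(('side',*a),('top',*b));print(nm,P.round(1),e.round(1))
D=np.load('side0.npy')
for v in (142,145,150,160,170,185):
    print(v,[atd('side',u,v,D[v,u]).round(0).tolist() for u in (304,305,306)])
s=crop(cv2.imread('pics/side0.png'),280,110,50,50,8);t=crop(cv2.imread('pics/top0.png'),190,175,50,50,8)
cv2.imwrite('pics/c2.png',np.hstack([s,t]))
```

```text
pad [463.  274.3  86.7] 0.9
mark [567.2 181.3 237.1] 1.2
btn [ 506.8 -141.1   59.3] 1.0
142 [[644.0, 462.0, -1.0], [646.0, 455.0, 3.0], [649.0, 457.0, 2.0]]
145 [[573.0, 138.0, 216.0], [574.0, 135.0, 218.0], [577.0, 137.0, 216.0]]
150 [[572.0, 136.0, 204.0], [574.0, 134.0, 204.0], [578.0, 139.0, 201.0]]
160 [[574.0, 142.0, 171.0], [575.0, 137.0, 174.0], [577.0, 133.0, 177.0]]
170 [[573.0, 133.0, 148.0], [576.0, 136.0, 145.0], [579.0, 137.0, 144.0]]
185 [[575.0, 137.0, 99.0], [577.0, 136.0, 100.0], [579.0, 134.0, 101.0]]
```

View pics/c2.png

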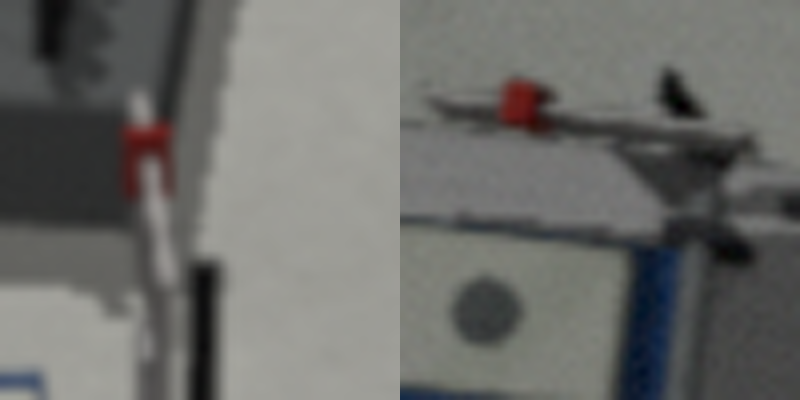

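Request:
play_rows:
  motion:
    - [[0.0236, -0.0327, -0.006], [0, 0, 0]]
    - [[0.0472, -0.0654, -0.012], [0, 0, 0]]
    - [[0.0708, -0.0981, -0.018], [0, 0, 0]]
    - [[0.0944, -0.1308, -0.024], [0, 0, 0]]
    - [[0.118, -0.1635, -0.03], [0, 0, 0]]
  jaw: 0
  squeeze: 10

```text
time_s: 0.52
tcp_pos: [221.7, -364.2, 249.2]
tool_rot: [-179.9, -0.0, 15.1]
ft_force: [0.9, -0.4, 0.1]
gripper_width: 64.1
```

Request:
play_rows:
  motion:
    - [[0.0236, -0.0327, 0], [0, 0, 0]]
    - [[0.0472, -0.0654, 0], [0, 0, 0]]
    - [[0.0708, -0.0981, 0], [0, 0, 0]]
    - [[0.0944, -0.1308, 0], [0, 0, 0]]
    - [[0.118, -0.1635, 0], [0, 0, 0]]

```text
time_s: 0.93
tcp_pos: [292.6, -175.6, 249.3]
tool_rot: [180.0, -0.0, 15.1]
ft_force: [1.9, -0.6, -0.6]
gripper_width: 31.1
```

Request:
play_rows:
  motion:
    - [[0.0236, -0.0327, 0], [0, 0, 0]]
    - [[0.0472, -0.0654, 0], [0, 0, 0]]
    - [[0.0708, -0.0981, 0], [0, 0, 0]]
    - [[0.0944, -0.1308, 0], [0, 0, 0]]
    - [[0.118, -0.1635, 0], [0, 0, 0]]

```text
time_s: 1.35
tcp_pos: [363.6, 13.1, 249.5]
tool_rot: [180.0, -0.0, 15.2]
ft_force: [0.9, -0.5, 0.6]
gripper_width: 0.7
```

Request:
play_rows:
  motion:
    - [[0.0236, -0.0327, 0], [0, 0, 0]]
    - [[0.0472, -0.0654, 0], [0, 0, 0]]
    - [[0.0708, -0.0981, 0], [0, 0, 0]]
    - [[0.0944, -0.1308, 0], [0, 0, 0]]
    - [[0.118, -0.1635, 0], [0, 0, 0]]

```text
time_s: 1.77
tcp_pos: [434.8, 201.9, 249.1]
tool_rot: [180.0, 0.0, 15.2]
ft_force: [1.0, -0.1, 0.9]
gripper_width: 0.3
```

Request:
play_rows:
  motion:
    - [[0.023, -0.031, 0], [0, 0, 0]]
    - [[0.046, -0.0615, 0.01], [0, 0, 0]]
    - [[0.046, -0.0615, 0.05], [0, 0, 0]]
    - [[0.046, -0.0615, 0.09], [0, 0, 0]]
    - [[0.046, -0.0615, 0.123], [0, 0, 0]]

```text
time_s: 2.18
tcp_pos: [462.2, 271.7, 123.8]
tool_rot: [180.0, 0.1, 15.3]
ft_force: [-0.6, -0.1, -0.5]
gripper_width: 0.3
```

Run:
```python
from h import *
st=arm.read_state();print(st['tcp_pos'].round(1))
s,_=get_image('side');t,_=get_image('top')
cv2.imwrite('pics/s1.png',s);cv2.imwrite('pics/t1.png',t)
im=np.zeros((520,800,3),np.uint8);im[:,:400]=crop(s,230,100,100,130,4);im[:480,400:]=crop(t,150,165,100,120,4)
cv2.imwrite('pics/c3.png',im)
P=st['tcp_pos']-[0,0,14];print(proj('side',P),proj('top',P))
P,e=tri(('side',305.3,142.8),('top',223.2,183.8));print('tip',P,e)
for a in((298.3,129.8),(298,127.3)):print(tri(('side',*a),('top',205,187.7)))
```

```text
[462.2 271.7 123.8]
[250.79483012 154.57956651] [176.97659563 233.05001721]
tip [577.41612788 137.54124923 222.18615125] 4.206139442285431
(array([567.89085184, 180.78346353, 230.40046394]), np.float64(0.7059344002089907))
(array([566.8156932 , 179.5984426 , 238.09943662]), np.float64(0.6444965658758528))
```

View pics/c3.png

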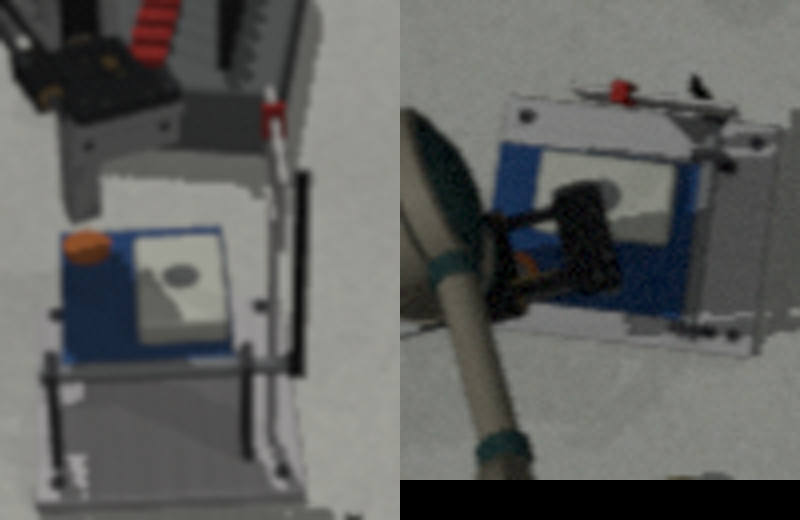

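The fingertip hovers right over the pad: side crop tip at (82,218) above the pad at (87,247), clear of the antenna. The pointer and mark are visible in both views. Mark estimate is about 0.25 rad, so I'll press to roughly 0.18 and look.

Request:
play_rows:
  motion:
    - [[0.001, -0.001, 0.008], [0, 0, 0]]
    - [[0.001, -0.001, 0.016], [0, 0, 0]]
    - [[0.001, -0.001, 0.018], [0, 0, 0]]
    - [[0.001, -0.001, 0.02], [0, 0, 0]]
    - [[0.001, -0.001, 0.022], [0, 0, 0]]

```text
time_s: 2.7
tcp_pos: [464.8, 272.6, 105.6]
tool_rot: [-180.0, -0.2, 15.2]
ft_force: [-0.0, 0.2, -0.3]
gripper_width: 0.1
```

Request:
play_rows:
  motion:
    - [[0, 0, 0.003], [0, 0, 0]]
    - [[0, 0, 0.006], [0, 0, 0]]
    - [[0, 0, 0.009], [0, 0, 0]]
    - [[0, 0, 0.012], [0, 0, 0]]
    - [[0, 0, 0.014], [0, 0, 0]]

```text
time_s: 3.12
tcp_pos: [464.8, 272.9, 90.7]
tool_rot: [-180.0, -0.1, 15.2]
ft_force: [0.8, 1.7, 3.9]
gripper_width: 0.5
```

Request:
play_rows:
  motion:
    - [[0, 0, 0.002], [0, 0, 0]]
    - [[0, 0, 0.004], [0, 0, 0]]
    - [[0, 0, 0.004], [0, 0, 0]]

```text
time_s: 3.37
tcp_pos: [464.7, 272.6, 86.4]
tool_rot: [-180.0, -0.1, 15.2]
ft_force: [2.3, 1.8, 4.6]
gripper_width: 0.4
```

```bash
cat > look.py <<'E'
from h import *
import sys
n=sys.argv[1];st=arm.read_state();print(st['tcp_pos'].round(1),st['ft_force'].round(1))
s,_=get_image('side');t,_=get_image('top')
cv2.imwrite(f'pics/s{n}.png',s);cv2.imwrite(f'pics/t{n}.png',t)
cv2.imwrite(f'pics/c{n}.png',np.hstack([crop(s,280,110,50,50,8),crop(t,190,175,50,50,8)]))
E
python3 look.py 4
```

```text
[464.7 272.6  86.4] [2.3 1.8 4.6]
```

View pics/c4.png

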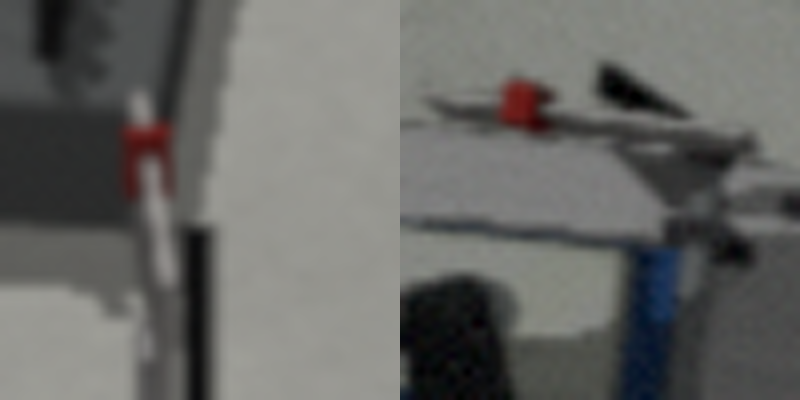

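Pointer tip is now at top crop (603,80) and side crop (197,230), moved from (667,77) and (203,262). The red block's centre is at top (523,104) and side (148,160), so it's still clearly short of the mark. I'll fit the hinge geometry to these.

```bash
cat > fit.py <<'E'
from h import *
from scipy.optimize import least_squares
import json,sys
S=lambda x,y:np.array([280+x/8-.44,110+y/8-.44]);T=lambda x,y:np.array([190+(x-400)/8-.44,175+y/8-.44])
tips=[(T(667,77),S(203,262))]+[(T(*a),S(*b)) for a,b in json.loads(sys.argv[1])]
n=len(tips)
def f(p):
    yaw,hx,hy,px,am=p[:5];A=[0,*p[5:5+n-1]];o={'top':p[-4:-2],'side':p[-2:]}
    X=np.array([np.cos(yaw),np.sin(yaw),0]);Y=np.array([-X[1],X[0],0]);H=np.array([hx,hy,80])
    pt=lambda x,r,a,w=0:H+x*X+(r*np.sin(a)+w*np.cos(a))*Y+[0,0,r*np.cos(a)-w*np.sin(a)]
    q=lambda c,P:proj(c,P)+o[c]
    r=[]
    for (t,s),a in zip(tips,A):
        r+=[q('top',pt(0,142,a))-t,q('side',pt(0,142,a))-s]
    M=pt(-13,156,am);r+=[q('top',M)-T(523,104),q('side',M)-S(148,160)]
    P=pt(px,6,0,122);r+=[(q('top',P)-[177.8,233]),(q('side',P)-[251.2,161.2])]
    return np.concatenate([np.concatenate(r)/.5,[(yaw+.117)/.01],p[-4:]/1])
s=least_squares(f,[-.117,575,137,-120,.24]+[.15]*(n-1)+[0]*4)
C=np.linalg.inv(s.jac.T@s.jac)**1 
print(s.x.round(3),'sd am',C[4,4]**.5,'last',(C[4+n-1,4+n-1])**.5,'cost',s.cost);print(f(s.x).round(1))
E
python3 fit.py '[[[603,80],[197,230]]]'
```

```text
[-1.16000e-01  5.75822e+02  1.38805e+02 -1.27869e+02  2.68000e-01
  1.37000e-01  1.69000e-01 -3.53000e-01 -3.19000e-01 -6.90000e-02] sd am 0.010337425502409306 last 0.01052124726089988 cost 2.1595959785213936
[-0.4  1.5  0.3  0.2  0.2 -1.   0.3 -0.3 -0.   0.  -0.1  0.   0.1 -0.3
 -0.3  0.1  0.1  0.2 -0.4 -0.3 -0.1]
```

Request:
play_rows:
  motion:
    - [[0, 0, 0.003], [0, 0, 0]]
    - [[0, 0, 0.006], [0, 0, 0]]
    - [[0, 0, 0.008], [0, 0, 0]]
    - [[0, 0, 0.009], [0, 0, 0]]
    - [[0, 0, 0.01], [0, 0, 0]]

```text
time_s: 3.88
tcp_pos: [464.6, 271.8, 76.8]
tool_rot: [179.9, -0.1, 15.2]
ft_force: [1.9, -1.0, 5.8]
gripper_width: 0.9
```

Request:
play_rows:
  motion:
    - [[0, 0, 0], [0, 0, 0]]
    - [[0, 0, 0], [0, 0, 0]]

```text
time_s: 4.05
tcp_pos: [464.6, 271.8, 76.8]
tool_rot: [179.9, -0.1, 15.2]
ft_force: [1.4, -1.1, 6.2]
gripper_width: 0.6
```

```bash
python3 look.py 5
```

```text
[464.6 271.8  76.8] [ 1.4 -1.1  6.2]
```

View pics/c5.png

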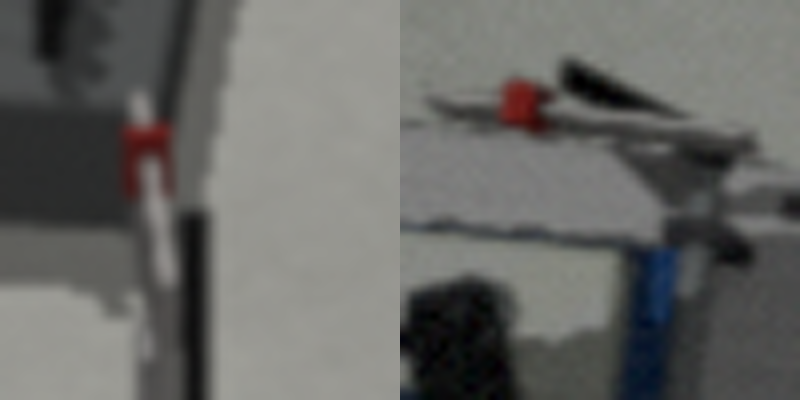

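Pointer tip is now at top crop (566,75) and side crop (194,213), still short of the block.

```bash
python3 fit.py '[[[603,80],[197,230]],[[566,75],[194,213]]]'
```

```text
[-1.16000e-01  5.75722e+02  1.38790e+02 -1.27730e+02  2.68000e-01
  1.37000e-01  2.22000e-01  1.44000e-01 -3.20000e-01 -2.95000e-01
 -5.60000e-02] sd am 0.010331941971773386 last 0.01118949248739533 cost 2.3705964209909625
[-0.4  1.6  0.3  0.3  0.2 -0.9  0.2 -0.3  0.1 -0.5  0.  -0.2 -0.   0.2
 -0.2  0.1  0.1 -0.3 -0.3  0.1  0.1  0.1 -0.3 -0.3 -0.1]
```

Request:
play_rows:
  motion:
    - [[0, 0, 0.001], [0, 0, 0]]
    - [[0, 0, 0.002], [0, 0, 0]]
    - [[0, 0, 0.003], [0, 0, 0]]
    - [[0, 0, 0.003], [0, 0, 0]]

```text
time_s: 4.48
tcp_pos: [464.5, 271.4, 73.8]
tool_rot: [179.9, -0.0, 15.2]
ft_force: [3.1, -0.1, 6.7]
gripper_width: 0.6
```

```bash
python3 look.py 6
python3 - <<'E'
from h import *
# dark-pixel profile of pointer in top view & block, mean of several frames
t=np.mean([get_image('top')[0].astype(float) for _ in range(4)],0).astype(np.uint8)
s=np.mean([get_image('side')[0].astype(float) for _ in range(4)],0).astype(np.uint8)
cv2.imwrite('pics/c6.png',np.hstack([crop(s,285,115,33,33,12),crop(t,197,178,33,33,12)]))
E
```

```text
[464.5 271.4  73.8] [ 3.1 -0.1  6.7]
```

View pics/c6.png

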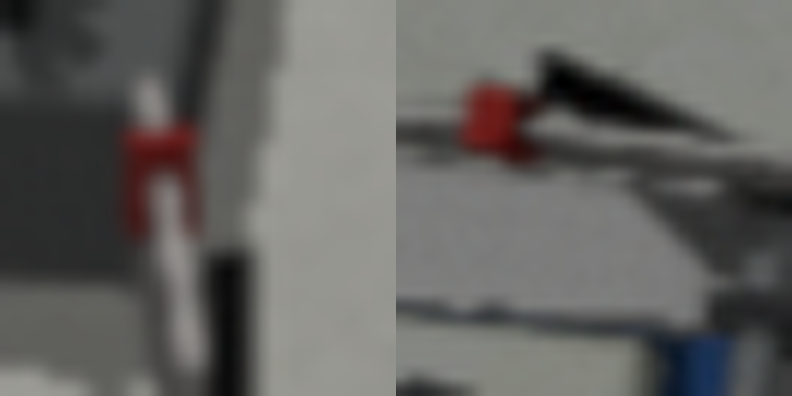

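Pointer tip is about 1 px short of where it should line up (top u≈209.0 against ≈208.0), side v≈135.4.

```bash
python3 fit.py '[[[603,80],[197,230]],[[566,75],[194,213]],[[555,70],[193,207]]]'
python3 - <<'E'
# mech estimate: same TCP-z vs angle, constant lever L and contact height z0 for angles .137,.222,.249
import numpy as np
z=np.array([86.4,76.8,73.8]);print((103-z)/113,(103-z)/107)
E
```

```text
[-1.16000e-01  5.75770e+02  1.38800e+02 -1.27805e+02  2.68000e-01
  1.37000e-01  2.22000e-01  2.50000e-01  1.59000e-01 -3.40000e-01
 -3.10000e-01 -6.20000e-02] sd am 0.010328478707547448 last 0.011429991429600439 cost 2.4686780322743673
[-0.4  1.6  0.3  0.3  0.2 -0.9  0.3 -0.3  0.1 -0.6  0.1 -0.2 -0.1  0.4
 -0.   0.1 -0.   0.1 -0.1  0.1  0.1 -0.3 -0.3  0.1  0.1  0.2 -0.3 -0.3
 -0.1]
[0.14690265 0.23185841 0.25840708] [0.15514019 0.24485981 0.2728972 ]
```

Request:
play_rows:
  motion:
    - [[0, 0, 0.0004], [0, 0, 0]]
    - [[0, 0, 0.0008], [0, 0, 0]]
    - [[0, 0, 0.0008], [0, 0, 0]]
    - [[0, 0, 0.0008], [0, 0, 0]]
    - [[0, 0, 0.0008], [0, 0, 0]]

```text
time_s: 5.4
tcp_pos: [464.5, 271.3, 73.2]
tool_rot: [179.9, -0.0, 15.2]
ft_force: [2.4, -1.9, 6.8]
gripper_width: 0.7
```

Run:
```python
from h import *
print(arm.read_state()['tcp_pos'])
t=np.mean([get_image('top')[0].astype(float) for _ in range(4)],0).astype(np.uint8)
s=np.mean([get_image('side')[0].astype(float) for _ in range(4)],0).astype(np.uint8)
cv2.imwrite('pics/c7.png',np.hstack([crop(s,285,115,33,33,12),crop(t,197,178,33,33,12)]))
```

```text
[464.5169491  271.306526    73.17161419]
```

View pics/c7.png

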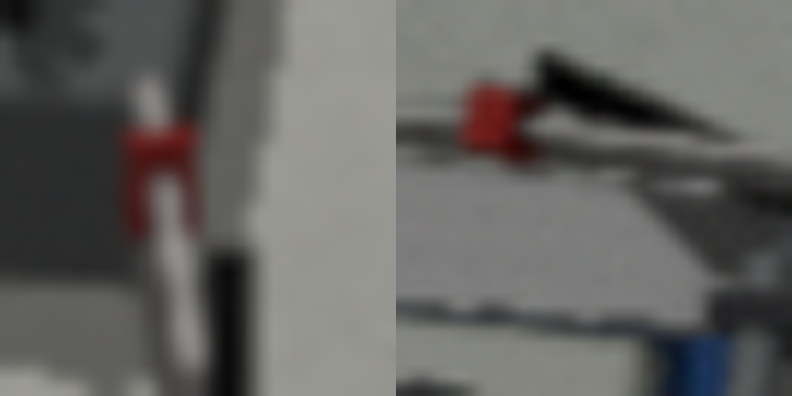

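```bash
cat > sub.py <<'E'
from h import *
t=np.mean([get_image('top')[0].astype(float) for _ in range(4)],0)
s=np.mean([get_image('side')[0].astype(float) for _ in range(4)],0)
def cross(p,lvl):
    i=np.where((p[:-1]>lvl)&(p[1:]<=lvl))[0]
    return [round(float(k+(p[k]-lvl)/(p[k]-p[k+1])),2) for k in i]
def rep(n,t,s):
    # top: min over rows of the grey above panel => left edge of tip ; side: mean of cols 304,305 going down
    g=t.mean(2)[181:185,200:235].min(0);h=s.mean(2)[125:155,303:306].mean(1)
    print(n,'top left edge',[200+x for x in cross(g,75)],'side upper edge',[125+x for x in cross(h,75)])
for n in('1','4','5','6'): rep(n,cv2.imread(f'pics/t{n}.png').astype(float),cv2.imread(f'pics/s{n}.png').astype(float))
rep('now',t,s)
for nm,i,x0,y0 in(('top',t,198,180),('side',s,290,118)):
    r=i[...,2]-i[...,1];r=np.clip(r[y0:y0+20,x0:x0+16],0,None);m=r>25
    print(nm,'red cols',x0+np.where(m.any(0))[0][[0,-1]],'rows',y0+np.where(m.any(1))[0][[0,-1]],'colmax',r.max(0).round(0),'rowmax',r.max(1).round(0))
P={} 
X=np.array([np.cos(-.116),np.sin(-.116),0]);Y=np.array([-X[1],X[0],0]);H=np.array([575.8,138.8,80])
for a in(0,.137,.22,.25,.26,.27):
    pt=lambda x,r,a,w=0:H+x*X+(r*np.sin(a)+w*np.cos(a))*Y+[0,0,r*np.cos(a)-w*np.sin(a)]
    print(a,'tip edge top',proj('top',pt(0,142,a,2)).round(2),'side',proj('side',pt(0,142,a)).round(2),'block ctr',proj('top',pt(-13,156,a)).round(2),proj('side',pt(-13,156,a)).round(2))
E
python3 sub.py
```

```text
1 top left edge [222.56] side upper edge [142.32]
4 top left edge [214.34] side upper edge [137.73]
5 top left edge [209.57] side upper edge [135.72]
6 top left edge [208.39] side upper edge [135.24]
now top left edge [208.1] side upper edge [135.15]
top red cols [202 207] rows [185 190] colmax [ 1.  1.  0.  5. 36. 71. 80. 81. 66. 33. 20.  8.  2.  1.  2.  3.] rowmax [ 0.  0.  0.  0.  5. 51. 75. 81. 80. 76. 45. 20.  3.  1.  1.  0.  1.  1.
  1.  1.]
side red cols [295 301] rows [125 134] colmax [ 0.  0.  0.  0.  8. 37. 58. 62. 60. 66. 62. 30.  4.  1.  0.  0.] rowmax [ 0.  0.  0.  0.  2.  2.  9. 38. 66. 62. 50. 44. 40. 39. 39. 38. 27.  8.
  2.  3.]
0 tip edge top [221.77 185.2 ] side [305.41 142.5 ] block ctr [221.21 189.68] [299.81 137.57]
0.137 tip edge top [214.08 184.33] side [304.63 138.22] block ctr [212.63 188.69] [299.03 132.91]
0.22 tip edge top [209.57 183.9 ] side [304.17 136.18] block ctr [207.59 188.19] [298.57 130.71]
0.25 tip edge top [207.98 183.76] side [304.01 135.55] block ctr [205.81 188.02] [298.41 130.03]
0.26 tip edge top [207.45 183.71] side [303.95 135.35] block ctr [205.22 187.97] [298.35 129.81]
0.27 tip edge top [206.93 183.67] side [303.9  135.16] block ctr [204.64 187.92] [298.3  129.61]
```

Three independent estimates put the plate at about 0.26 rad: top tip shift, side tip shift and tip height. The mark measures about 0.26 to 0.27 and is bounded at 0.26. The pointer is at the mark, so I'll hold.

Request:
play_rows:
  motion:
    - [[0, 0, 0], [0, 0, 0]]
    - [[0, 0, 0], [0, 0, 0]]
    - [[0, 0, 0], [0, 0, 0]]
    - [[0, 0, 0], [0, 0, 0]]
    - [[0, 0, 0], [0, 0, 0]]

```text
time_s: 6.62
tcp_pos: [464.5, 271.3, 73.2]
tool_rot: [179.9, -0.0, 15.2]
ft_force: [2.4, -1.8, 7.0]
gripper_width: 0.3
```

Request:
play_rows:
  motion:
    - [[0, 0, 0], [0, 0, 0]]
    - [[0, 0, 0], [0, 0, 0]]
    - [[0, 0, 0], [0, 0, 0]]
    - [[0, 0, 0], [0, 0, 0]]
    - [[0, 0, 0], [0, 0, 0]]

```text
time_s: 7.03
tcp_pos: [464.5, 271.3, 73.2]
tool_rot: [179.9, -0.0, 15.2]
ft_force: [2.1, -2.0, 7.2]
gripper_width: 0.4
```

Request:
play_rows:
  motion:
    - [[0, 0, 0], [0, 0, 0]]
    - [[0, 0, 0], [0, 0, 0]]
    - [[0, 0, 0], [0, 0, 0]]
    - [[0, 0, 0], [0, 0, 0]]
    - [[0, 0, 0], [0, 0, 0]]

```text
time_s: 7.45
tcp_pos: [464.5, 271.3, 73.2]
tool_rot: [179.9, -0.0, 15.2]
ft_force: [2.4, -2.6, 6.0]
gripper_width: 0.8
```

Request:
play_rows:
  motion:
    - [[0, 0, -0.005], [0, 0, 0]]
    - [[0, 0, -0.01], [0, 0, 0]]
    - [[0, 0, -0.016], [0, 0, 0]]
    - [[0, 0, -0.022], [0, 0, 0]]
    - [[0, 0, -0.029], [0, 0, 0]]

```text
time_s: 7.87
tcp_pos: [463.6, 272.1, 101.9]
tool_rot: [180.0, 0.1, 15.2]
ft_force: [1.5, 0.4, 2.8]
gripper_width: 0.9
```

Request:
play_rows:
  motion:
    - [[0, 0, -0.015], [0, 0, 0]]
    - [[0, 0, -0.05], [0, 0, 0]]
    - [[0, 0, -0.09], [0, 0, 0]]
    - [[0, 0, -0.125], [0, 0, 0]]
    - [[0, 0, -0.147], [0, 0, 0]]

```text
time_s: 8.28
tcp_pos: [462.9, 271.7, 251.4]
tool_rot: [179.9, 0.0, 15.2]
ft_force: [1.1, 0.2, 0.4]
gripper_width: 0.4
```

Request:
play_rows:
  motion:
    - [[-0.0066, 0.039, 0], [0, 0, 0]]
    - [[-0.0131, 0.078, 0], [0, 0, 0]]
    - [[-0.0197, 0.117, 0], [0, 0, 0]]
    - [[-0.0262, 0.156, 0], [0, 0, 0]]
    - [[-0.0328, 0.195, 0], [0, 0, 0]]

```text
time_s: 8.7
tcp_pos: [480.5, 73.7, 247.6]
tool_rot: [-180.0, 0.3, 15.2]
ft_force: [0.5, 0.3, -0.1]
gripper_width: 0.9
```

Request:
play_rows:
  motion:
    - [[-0.0066, 0.039, 0], [0, 0, 0]]
    - [[-0.0131, 0.078, 0], [0, 0, 0]]
    - [[-0.0197, 0.117, 0], [0, 0, 0]]
    - [[-0.0262, 0.156, 0], [0, 0, 0]]
    - [[-0.0328, 0.195, 0], [0, 0, 0]]

```text
time_s: 9.12
tcp_pos: [499.9, -122.5, 247.6]
tool_rot: [-179.8, 0.3, 15.2]
ft_force: [0.2, -0.2, 0.3]
gripper_width: 0.4
```

Request:
play_rows:
  motion:
    - [[0, 0.02, 0.02], [0, 0, 0]]
    - [[0, 0.02, 0.06], [0, 0, 0]]
    - [[0, 0.02, 0.1], [0, 0, 0]]
    - [[0, 0.02, 0.135], [0, 0, 0]]
    - [[0, 0.02, 0.152], [0, 0, 0]]

```text
time_s: 9.53
tcp_pos: [502.1, -138.8, 91.5]
tool_rot: [-179.6, 0.6, 15.1]
ft_force: [-0.0, 0.8, 0.5]
gripper_width: 0.5
```

```bash
python3 sub.py | grep now
python3 - <<'E'
from h import *
st=arm.read_state();p=st['tcp_pos'];print(p,proj('side',p-[0,0,14]),proj('top',p-[0,0,14]))
s,_=get_image('side');t,_=get_image('top')
im=np.zeros((480,800,3),np.uint8);im[:,:400]=crop(s,250,220,100,120,4);im[:360,400:]=crop(t,290,160,100,90,4)
cv2.imwrite('pics/c8.png',im);cv2.imwrite('pics/s8.png',s)
E
```

```text
now top left edge [222.59] side upper edge []
[ 508.81624356 -140.85513787   98.35327447] [299.85937329 278.46654293] [329.39771951 217.62213287]Traceback (most recent call last):
  File "sub.py", line 15, in <module>
    print(nm,'red cols',x0+np.where(m.any(0))[0][[0,-1]],'rows',y0+np.where(m.any(1))[0][[0,-1]],'colmax',r.max(0).round(0),'rowmax',r.max(1).round(0))
                           ~~~~~~~~~~~~~~~~~~~~~^^^^^^^^
IndexError: index 0 is out of bounds for axis 0 with size 0
```

View pics/c8.png

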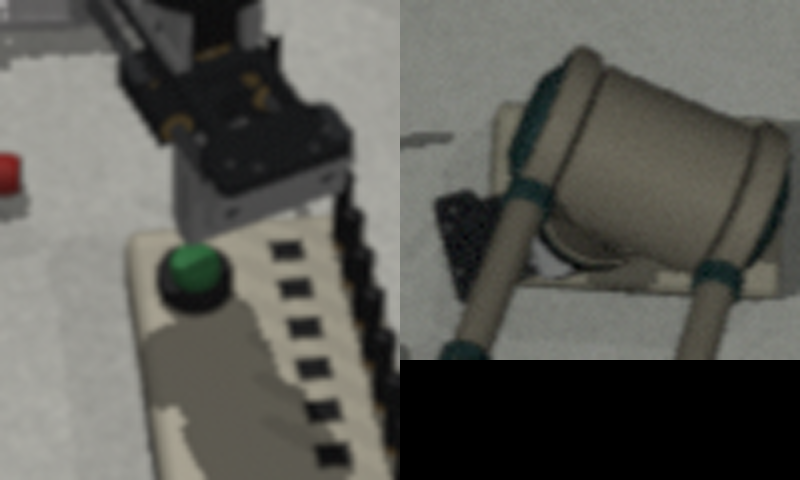

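The pointer edge is back at 222.59 (start 222.56), so the plate is up. The fingertip is just above the green button: tip at side crop (190,240), button at (193,265). Now I'll press.

Request:
play_rows:
  motion:
    - [[-0.002, 0, 0.01], [0, 0, 0]]
    - [[-0.002, 0, 0.016], [0, 0, 0]]
    - [[-0.002, 0, 0.018], [0, 0, 0]]
    - [[-0.002, 0, 0.02], [0, 0, 0]]
    - [[-0.002, 0, 0.022], [0, 0, 0]]

```text
time_s: 10.45
tcp_pos: [505.7, -141.0, 75.0]
tool_rot: [-180.0, 0.0, 15.2]
ft_force: [-1.6, 0.4, 4.6]
gripper_width: 0.4
```

Request:
play_rows:
  motion:
    - [[0, 0, 0.001], [0, 0, 0]]
    - [[0, 0, 0.002], [0, 0, 0]]
    - [[0, 0, 0.003], [0, 0, 0]]
    - [[0, 0, 0.003], [0, 0, 0]]

```text
time_s: 10.78
tcp_pos: [505.8, -141.0, 74.0]
tool_rot: [180.0, -0.0, 15.2]
ft_force: [-4.4, 0.5, 17.5]
gripper_width: 0.5
```

Request:
play_rows:
  motion:
    - [[0, 0, 0], [0, 0, 0]]
    - [[0, 0, 0], [0, 0, 0]]

```text
time_s: 10.95
tcp_pos: [505.8, -141.0, 74.0]
tool_rot: [180.0, -0.0, 15.2]
ft_force: [-5.2, 2.2, 17.1]
gripper_width: 0.3
```

Request:
play_rows:
  motion:
    - [[0, 0, -0.001], [0, 0, 0]]
    - [[0, 0, -0.003], [0, 0, 0]]
    - [[0, 0, -0.003], [0, 0, 0]]

```text
time_s: 11.2
tcp_pos: [505.8, -141.0, 75.4]
tool_rot: [180.0, -0.0, 15.2]
ft_force: [-3.0, 1.3, 4.3]
gripper_width: 0.5
```

Request:
play_rows:
  motion:
    - [[0, 0, -0.002], [0, 0, 0]]
    - [[0, 0, -0.002], [0, 0, 0]]

```text
time_s: 11.37
tcp_pos: [505.8, -141.0, 76.8]
tool_rot: [180.0, 0.0, 15.2]
ft_force: [-0.7, 1.3, 3.1]
gripper_width: 0.4
```

Request:
play_rows:
  motion:
    - [[0, 0, -0.002], [0, 0, 0]]
    - [[0, 0, -0.002], [0, 0, 0]]

```text
time_s: 11.53
tcp_pos: [506.0, -141.1, 78.7]
tool_rot: [180.0, 0.0, 15.2]
ft_force: [-1.3, 0.4, 2.3]
gripper_width: 0.6
```

The force falls smoothly from 4.3 N at 75.4 mm to 2.3 N at 78.7 mm. With 17 N against the stop at 74.0 mm, that means full travel was reached. Retreating straight up.

Request:
play_rows:
  motion:
    - [[0, 0, -0.005], [0, 0, 0]]
    - [[0, 0, -0.025], [0, 0, 0]]
    - [[0, 0, -0.06], [0, 0, 0]]
    - [[0, 0, -0.1], [0, 0, 0]]
    - [[0, 0, -0.13], [0, 0, 0]]

```text
time_s: 11.95
tcp_pos: [506.9, -141.3, 211.2]
tool_rot: [179.9, -0.1, 15.2]
ft_force: [-0.0, -0.9, -0.2]
gripper_width: 0.3
```

Request:
play_rows:
  motion:
    - [[0, 0, 0], [0, 0, 0]]
    - [[0, 0, 0], [0, 0, 0]]
    - [[0, 0, 0], [0, 0, 0]]
    - [[0, 0, 0], [0, 0, 0]]

```text
time_s: 12.28
tcp_pos: [504.9, -140.6, 206.9]
tool_rot: [-179.9, 0.1, 15.2]
ft_force: [-0.9, -0.3, -0.9]
gripper_width: 0.3
```

Run:
```python
from h import *
st=arm.read_state();print(st['tcp_pos'].round(1),st['ft_force'].round(1))
s,_=get_image('side');cv2.imwrite('pics/s9.png',s);t,_=get_image('top');cv2.imwrite('pics/t9.png',t)
cv2.imwrite('pics/c9.png',np.hstack([crop(s,225,100,130,200,2.9),crop(t,150,165,140,200,2.9)])[:, :800])
```

```text
[ 504.9 -140.6  206.9] [-0.9 -0.3 -0.9]
```

View pics/c9.png

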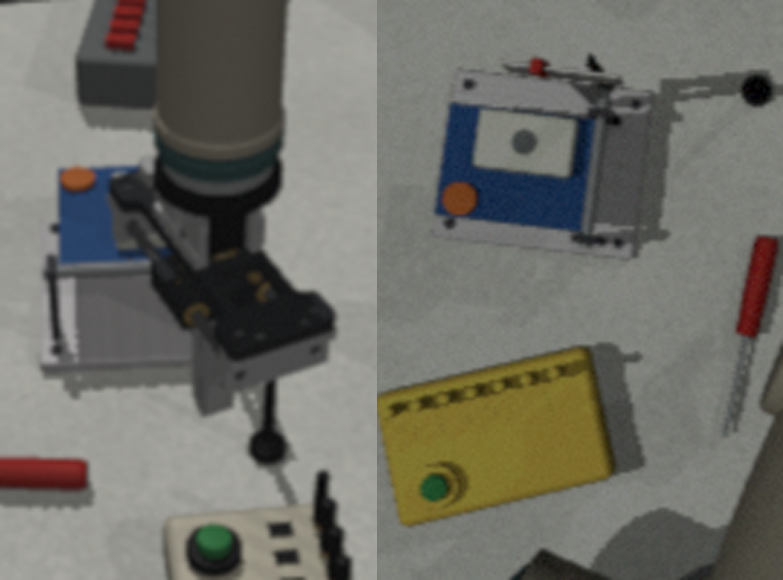

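The plate is level, with the pad at top crop (459,198) and the pointer back at its start. The mount, stub antenna and screwdriver are where they were, the button is up at side crop (213,545), and the gripper is clear of everything. Handing in.

```bash
python3 -c "from cell import arm;print(arm.sign_off())"
```

```text
the job is handed in; nothing more can be done
None
```

I pressed the orange pad until the black pointer stood at the red mark, kept it there for about 2 s and let the plate spring back. I then pressed the beige gateway's green button fully down and let go, and handed the job in shortly after 12.3 s on the clock.

**Tilt reading:** The pointer's shift in both cameras and the fingertip's drop all put the plate at about 0.26 rad. The mark measured 0.26–0.27 in the images, slightly above the stated 0.26 limit, with about 0.01 rad uncertainty. The direct comparison of pointer and mark put the pointer up to about 0.01 rad short. The images never resolved exact centring.

**Plate release:** After I let go, the pointer's edge was back at its starting pixel (222.59, against 222.56 before).

**Button:** It hit its stop at about 17 N. On release, the force fell smoothly from about 4 N to 2 N over 3 mm, which fits a full press and spring-back. In the last picture the button is up.

**Rest of the scene:** The mount, stub antenna and screwdriver looked unmoved in the last picture, and the arm was clear of everything. The mug was outside that crop, and the arm never went near it. One late script stopped with an error because the arm blocked the mark from the side camera; it did not affect the job.

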